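# Unbolt and pull out the debris drawer of a laser marking station

## Task

The debris drawer under the marking station's slotted deck is bolted shut. Lift the bolt's ball handle up out of its notch, slide the bolt all the way back out of the drawer's staple and let the handle down into the other notch, then pull the drawer out to its stop and let go. Leave the tools and samples lying around where they are.

Things in the scene. Friction and masses are not known exactly. Their poses are not given: they have to be found in the camera images.
- station: Low grey marking station, fixed: a box 300 deep, 400 wide, 140 mm high, slotted aluminium deck on top, drawer in front. Origin at table height, foot of the middle of its front face. x axis points back (away from the robot at yaw 0), y to its left, z up; yaw varies. Offsets in the other entries, in mm, are in this station frame.
- crossbar (a point): Middle of the underside of the red crossbar (parked guard shutter) over the deck's front edge: x -5 to 55, z 320 to 370, full width, with posts at y -203..-217 and 203..217. Because of it the bolt cannot be reached straight from above: come from the front, tool leaning 30 to 50 degrees from vertical (fingers pointing down and back).
- notch_wall (a point): Centre of the top of the middle notch wall of the fixed bolt mount, at (12, 57.5, 169). Steel notch walls stand on the deck at x 8..16, up to z 169, at y 16..28, 42..73 and 87..99; the shut notch and the open notch, 14 mm wide, lie between them. Guide blocks at x 17..43, up to z 176, y -12..10 and 115..131.
- bolt_axis (a point): Fixed point on the axis of the bolt where the handle meets it when the bolt is shut: station frame (30, 35, 162). The bolt is a steel rod 12 mm thick along the station's y axis; its right end stands in the drawer's staple.
- bolt (a joint): How far the bolt is slid out, m: 0 shut (in the staple), 0.045 fully back, to the station's left (+y). Moves only while the handle is lifted above about 0.8 rad (it is stopped by the middle notch wall otherwise). About 1.5 N of friction, stays where it is left.
- bolt_handle (a joint): Turn of the handle about the bolt's axis, rad: 0 lying level in a notch and pointing to the station's front (-x), growing as it is lifted, upright at 1.57, stop at 1.4. It swings freely and falls back down when let go: at bolt 0 into the shut notch, at 0.045 into the open notch, between them onto the middle wall.
- bolt_grip (a point): Centre of the ball knob, 18 mm across, dark steel, at the end of the handle (a 10 mm rod); 58 mm from the bolt's axis. When down it hangs just in front of the front edge: station frame (-28, 35, 162) shut, (-28, 80, 162) open. Pinch it from both sides along the station's y; it can turn between the fingers while it is carried round its arc.
- drawer (a joint): How far the drawer is out, m: 0 shut, 0.08 at its stop; slides towards the station's front (-x). About 3 N of friction, stays where it is left. Held shut while the bolt is in the staple.
- drawer_pull (a point): Middle of the drawer's bow handle: a level steel bar 12 mm thick along the station's y, 110 mm long between its two bends, standing 50 mm out from the drawer's front face; shut at station frame (-63, -90, 115). The drawer front is 330 mm wide, its top edge at z 128. The staple is fixed to the drawer and stands over the deck at x 17..43, y -40..-24, up to z 181 (drawer shut).
- jig_block_mid (a point): Centre of a loose aluminium block 60 x 45 x 30 mm on the deck, behind the bolt. Leave it.
- sample_plate_mid (a point): Centre of a loose dark steel plate 55 x 35 x 6 mm on the deck, behind the bolt. Leave it.
- brush_mid (a point): Middle of a loose brush 170 mm long lying on the table at the right. Leave it.
- tape_roll_mid (a point): Centre of a loose white roll 90 mm across, 24 mm high, on the table at the right. Leave it.
- screwdriver_mid (a point): Middle of a loose screwdriver on the table at the left. Leave it.
- cleaner_mid (a point): Centre of a loose white bottle 56 mm across, 130 mm high, on the table at the left. Leave it.
- sample_tray_mid (a point): Centre of a loose grey tray 140 x 100 x 35 mm on the table at the right. Leave it.

How it is judged (in metres and radians):
On the way, in this order (a step that is already met when the one before it is completed fails the run):
1. the handle is lifted clear of the shut notch (more than 0.75 rad), the bolt not yet slid out (value of joint bolt_handle above 0.75 rad and value of joint bolt below 0.01 m), for 0.05 s.
2. the bolt is fully back (over 41 mm) and its handle lies down in the open notch (under 0.15 rad), the drawer still shut (value of joint bolt above 0.041 m and value of joint bolt_handle below 0.15 rad and value of joint drawer below 0.02 m), for 0.2 s.
3. the drawer is out to its stop (over 73 mm) (value of joint drawer above 0.073 m), for 0.2 s.
At the end, for the whole second after the job is handed in: The bolt is slid out by more than 41 of its 45 mm with its handle lying down in the open notch (under 0.15 rad), and the drawer is out by more than 73 of its 80 mm (value of joint bolt above 0.041 m and value of joint bolt_handle below 0.15 rad and value of joint drawer above 0.073 m); the robot touches nothing.
It fails at once if a loose tool, sample or container is moved more than 20 mm (distance of any of jig_block_mid, sample_plate_mid, brush_mid, tape_roll_mid, screwdriver_mid, cleaner_mid, sample_tray_mid from where it was at the start of the episode above 0.02 m).
It also fails if it takes over 51 s, if anything falls off the work surface, if the arm or the gripper's body presses on something with over 40 N, if the wrist force passes 120 N, or if a joint passes its speed limit or range.

## Robot

A 6-joint arm with a two-finger parallel gripper is mounted at the origin on the work surface. World frame = base frame: x ahead of the robot, y to its left, z up, the work surface at z = 0. Lengths are in mm, angles in rad, forces in N, time in s.
With the tool pointing down it reaches from about 275 to 1000 mm from the base axis. Payload 8.4 kg.
Tool frame: the origin (TCP) lies at the centre of the arm's flange, where the gripper is bolted on; the fingertips stand 173 mm ahead of it and the grasp point (between the pads) lies 155 mm ahead of it (r.nose_length is the distance from the TCP to the fingertips, in mm); z points along the fingers, y is the direction in which the jaws open and shut (so a half turn about z gives the same grasp; the last joint's range is limited). The gripper opens to 85 mm and grips with 20 to 120 N. Pads are 22 mm wide; open, the fingers measure 114 mm over their backs; the gripper's body (76 mm by 85 mm) begins 54 mm behind the grasp point. The pads swing forward as they close: fully open they stand 13 mm farther back than shut.
Start: joints at [1.334, 0.353, 1.633, -0, 1.155, -0.002], TCP at [145.404, 607.855, 404.681] pointing down, gripper open.
Joint ranges: [-2.63, 2.63], [-0.92, 2.1], [0.06, 2.66], [-1.3, 4.44], [0, 2.69], [-3.02, 3.02]. Speed limits (rad/s): [2.22, 2.22, 2.79, 3.14, 3.14, 3.14].

## Interface

Orientations are given as [roll, pitch, yaw] about the fixed x, y, z axes, in that order (R = Rz(yaw) Ry(pitch) Rx(roll)).
In Python, from rig import r, grab_frame, workorder gives the robot as it stands.
- The arm moves only by the tool carry_out, never from a script. Its argument "steps" is a list that holds one entry, the list of rows, each a list of 5 numbers: the opening in per cent of the stroke, from 0 (shut) to 100 (fully open), then the shift along the tool's x, y, z in m, then the turn about the tool's z in degrees. In form: [[[jaw, x, y, z, spin], ...]]. A call has 1 to 8 rows; each row is the pose to reach, as a shift and turn from the pose measured when the call began, along the tool's axes at that moment; what a row does not reach only later rows make up. A row lasts 1/10 s, in which the tool goes at most 50 mm and 8.59 degrees, less where a joint would pass 70% of its speed; a pose out of reach is approached as far as the arm can. A call with a gripper value outside its range is refused whole. The fingers move at their own pace and stop on an object; "squeeze" is the grip in N (left out, the last holds). Time passes only in rows, so rows that repeat a pose let the fingers close. It gives the time, the measured TCP pose, the force and the opening at its end, in the units of the state.
- r.sense(): the state, without advancing time (a new reading comes with each control period).
- grab_frame(name): name is "scene" or "top"; returns a dict with "image" (400x640x3 uint8, red, green, blue), "intrinsics" (3x3 intrinsics, pixels), "eye" and "rotation" of the camera in the world. Camera axes: x right, y up, looking along -z (the intrinsics and any distortion apply to the point x, -y, -z); pixel columns grow to the right and rows downward; lengths in mm; the calibration is good to about 2 mm. A picture is of the moment at which its call begins. There is no depth.
- workorder.sign_off(): hands the job in, once; it reports no verdict.
The state is a dict: "clock": time; "qpos": joint angles; "qvel": joint speeds; "joint_efforts": joint torques, N m; "eef_pos": TCP position; "tcp_rot": TCP orientation; "contact_force": force on the tool from outside, world axes, zero at the start; "wrist_torque": the same for the moment, N m; "opening": opening from 0.0 (shut) to 1.0 (fully open).
Only numpy, scipy, OpenCV 4.12 (cv2) and the standard library are available. Lean on these libraries where they do the work, as an engineer would, in place of code of your own. Each camera call takes 0.05 s, during which the arm holds its last target.

## Working session

There is one attempt and no reset: what is moved stays moved. The work goes in short steps, Python scripts to look and compute and a tool call to move; the robot and the scene stay as the last step left them, time stands still between calls to the robot, and variables do not carry over. Pictures are saved under pics/ and viewed, and the job is handed in when it is done.

Besides the shell and the picture viewer there is one more tool, called in YAML: its name, and indented under it one key for each argument. carry_out: Moves the arm, as the interface text tells. Its arguments: {"type":"object","properties":{"steps":{"type":"array","items":{"type":"array","items":{"type":"array","items":{"type":"number"}}}},"squeeze":{"type":"number"}},"required":["steps"]}

```bash
mkdir -p pics; ls; python3 - <<'E'
from rig import r, grab_frame, workorder
import cv2
print(r.sense())
for n in("scene","top"):
    f=grab_frame(n); cv2.imwrite(f"pics/{n}0.png",f["image"][:,:,::-1]); print(n,f["intrinsics"],f["eye"],f["rotation"],[k for k in f])
E
```

```text
pics
{'clock': 0.0, 'qpos': array([ 1.33360613e+00,  3.53649446e-01,  1.63412224e+00,  3.42057472e-05,
        1.15520751e+00, -2.41138164e-03]), 'qvel': array([-1.29856503e-04,  1.39985318e-03,  1.38653634e-05,  1.72042760e-03,
        1.27427280e-03, -4.21311856e-04]), 'joint_efforts': array([ 9.00945452e-04, -6.05243325e+01, -3.42059970e+01,  2.08573538e-04,
        9.36608179e-03, -7.66707444e-05]), 'eef_pos': array([145.33983034, 607.6283776 , 403.96579607]), 'tcp_rot': array([-3.14020619e+00, -3.46183331e-05,  2.90679999e+00]), 'contact_force': array([ 0.08436952, -0.27419945, -0.02322256]), 'wrist_torque': array([ 0.03895217, -0.0113447 ,  0.00452051]), 'opening': 0.9972452315068623}
scene [[368.53919985   0.         322.08876544]
 [  0.         368.53919985 198.8104269 ]
 [  0.           0.           1.        ]] [1403.64521319   46.81168201  800.94705332] [0.96292123 0.01861732 1.61610744] ['image', 'intrinsics', 'eye', 'rotation']
top [[410.36445443   0.         317.30524427]
 [  0.         410.36445443 206.17781988]
 [  0.           0.           1.        ]] [ 403.79822334  -12.03347876 1404.15685327] [ 0.12937679  0.0183228  -1.59285977] ['image', 'intrinsics', 'eye', 'rotation']
```

View pics/scene0.png

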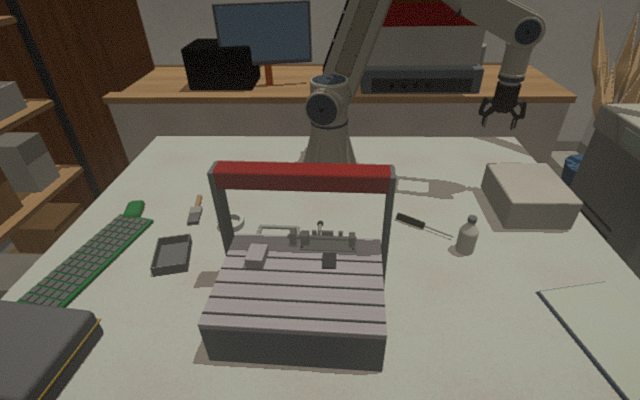

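View pics/top0.png

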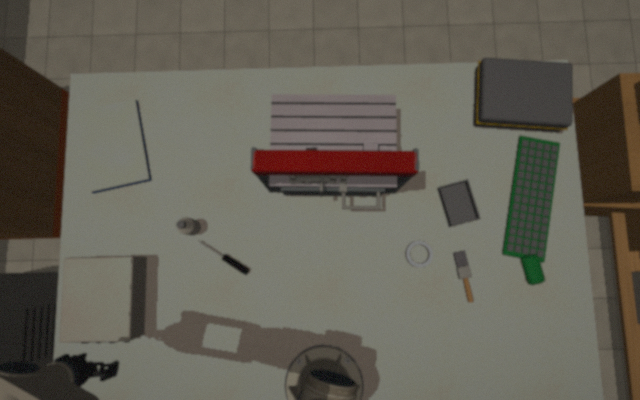

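The scene view is from behind the station, with the crossbar at about (303,177) and the bolt at about (325,238). In the top view the crossbar is at about (335,162), the bow handle at about (362,203), and the arm is at the lower left. Next I measure the station pose from the red bar and the deck.

```bash
cat > h.py <<'E'
import numpy as np, cv2
from scipy.spatial.transform import Rotation as Ro
from rig import r, grab_frame, workorder
def ray(f,uv):
    K=f["intrinsics"];d=np.linalg.inv(K)@np.array([uv[0],uv[1],1.]);d=d*[1,-1,-1]
    return np.array(f["eye"]),Ro.from_euler('xyz',f["rotation"]).as_matrix()@d
def onz(f,uv,z):
    e,d=ray(f,uv);return e+d*(z-e[2])/d[2]
def proj(f,p):
    q=Ro.from_euler('xyz',f["rotation"]).as_matrix().T@(np.array(p,float)-f["eye"]);q=q*[1,-1,-1];q=f["intrinsics"]@q;return q[:2]/q[2]
E
python3 - <<'E'
from h import *
t=grab_frame("top");im=t["image"]
s=grab_frame("scene")
for f,n in((t,"t"),(s,"s")):
    a=f["image"].astype(int);m=((a[:,:,0]>90)&(a[:,:,1]<60)&(a[:,:,2]<60)).astype(np.uint8)
    m[:, :200]=0
    m[:140 if n=="s" else 0]=0
    c=max(cv2.findContours(m,0,2)[0],key=cv2.contourArea)
    print(n,cv2.boundingRect(c),cv2.minAreaRect(c),cv2.approxPolyDP(c,3,True).reshape(-1,2).tolist())
    if n=="t":
        for z in(370,): print([onz(t,p,z).round(1).tolist() for p in cv2.boxPoints(cv2.minAreaRect(c))])
def crop(f,x,y,w,h,k,n): cv2.imwrite(n,cv2.resize(f["image"][y:y+h,x:x+w,::-1],None,fx=k,fy=k,interpolation=cv2.INTER_CUBIC))
crop(t,240,80,190,140,4,"pics/tc.png");crop(s,195,150,210,120,3.8,"pics/sc.png")
E
```

```text
t (252, 150, 165, 22) ((334.02703857421875, 160.32374572753906), (163.92201232910156, 20.411209106445312), 0.421284943819046) [[252, 169], [415, 171], [416, 156], [411, 151], [254, 152]]
[[637.1, 170.3, 370.0], [691.2, 169.8, 370.0], [676.5, -253.6, 370.0], [623.0, -250.3, 370.0]]
s (213, 162, 177, 16) ((301.1084899902344, 168.55142211914062), (176.0939483642578, 13.72762393951416), 1.3971812725067139) [[213, 170], [389, 176], [388, 165], [218, 162]]
```

View pics/tc.png

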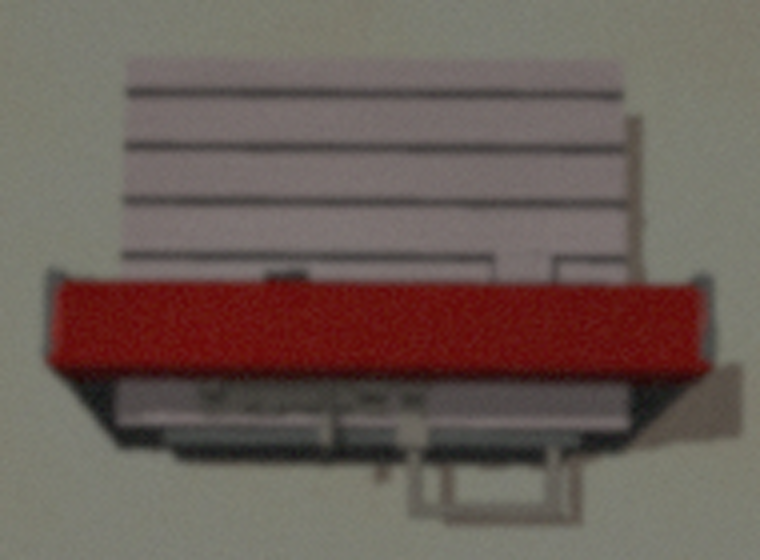

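View pics/sc.png

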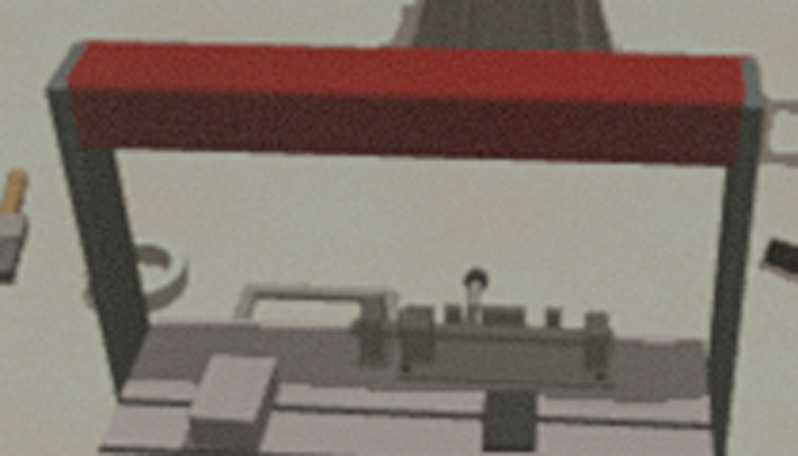

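```bash
cat >> h.py <<'E'
def T(p,P):
    c,s=np.cos(P[2]),np.sin(P[2]);p=np.asarray(p,float)
    return np.array([P[0]+c*p[0]-s*p[1],P[1]+s*p[0]+c*p[1],p[2]])
E
python3 - <<'E'
from h import *
from scipy.optimize import least_squares
t=grab_frame("top");s=grab_frame("scene")
tc=lambda x,y:((x+.5)/4+240-.5,(y+.5)/4+80-.5)
sc=lambda x,y:((x+.5)/3.8+195-.5,(y+.5)/3.8+150-.5)
obs=[(t,tc(128,60),(300,200,140)),(t,tc(622,62),(300,-200,140)),
(t,tc(116,425),(0,200,140)),(t,tc(630,430),(0,-200,140)),
(t,tc(60,283),(55,203,370)),(t,tc(700,287),(55,-203,370)),(t,tc(57,362),(-5,203,370)),(t,tc(706,372),(-5,-203,370)),
(s,sc(476,278),(-28,35,162)),(t,tc(487,513),(-63,-90,115)),
(s,sc(85,43),(-5,-203,370)),(s,sc(741,58),(-5,203,370)),(s,sc(72,88),(55,-203,370)),(s,sc(742,105),(55,203,370))]
for f,uv,p in obs: print(p,onz(f,uv,p[2]).round(1))
g=lambda P:np.concatenate([proj(f,T(p,P))-uv for f,uv,p in obs])
o=least_squares(g,[620,-40,0],x_scale=[1,1,.01],loss='soft_l1');print(o.x);print(o.fun.reshape(-1,2).round(1).tolist())
for p in [(-28,35,162),(-28,80,162),(-63,-90,115),(12,57.5,169)]: print(p,T(p,o.x).round(1))
E
```

```text
(300, 200, 140) [935.4 146.9 140. ]
(300, -200, 140) [ 921.9 -250.1  140. ]
(0, 200, 140) [636.6 158.6 140. ]
(0, -200, 140) [ 622.5 -242.4  140. ]
(55, 203, 370) [688.7 163.4 370. ]
(55, -203, 370) [ 674.9 -249.8  370. ]
(-5, 203, 370) [636.5 165.4 370. ]
(-5, -203, 370) [ 619.1 -250.7  370. ]
(-28, 35, 162) [603.2  -7.5 162. ]
(-63, -90, 115) [ 563.2 -131.3  115. ]
(-5, -203, 370) [ 629.  -251.9  370. ]
(-5, 203, 370) [643.2 162.8 370. ]
(55, -203, 370) [ 684.9 -244.1  370. ]
(55, 203, 370) [698.6 157.6 370. ]
[ 6.30519999e+02 -4.22401744e+01 -3.40675828e-02]
[[-0.2, -0.5], [0.7, -0.5], [0.3, -0.2], [-0.1, -0.4], [1.8, -1.4], [-1.2, -1.4], [1.8, 1.5], [-2.2, 0.2], [0.4, 0.1], [-0.4, -0.4], [4.0, -2.1], [-1.3, -2.3], [-0.5, -1.4], [0.2, -1.5]]
(-28, 35, 162) [603.7  -6.3 162. ]
(-28, 80, 162) [605.3  38.7 162. ]
(-63, -90, 115) [ 564.5 -130.   115. ]
(12, 57.5, 169) [644.5  14.8 169. ]
```

Measurements agree to about 3 mm, giving the station at (630.5, -42.2) with yaw -0.034. The rows contain no tilt, so I'll test what the arm does as it nears the edge of its reach, moving upward in free space.

carry_out:
  steps:
    - [[100, 0, 0, -0.05, 0], [100, 0, 0, -0.1, 0], [100, 0, 0, -0.15, 0], [100, 0, 0, -0.2, 0], [100, 0, 0, -0.25, 0], [100, 0, 0, -0.3, 0], [100, 0, 0, -0.35, 0], [100, 0, 0, -0.4, 0]]

```text
clock: 1.1
eef_pos: [145.3, 607.3, 806.7]
tcp_rot: [3.142, -0.0, 2.907]
contact_force: [-0.3, 0.6, 0.4]
opening: 1.003
```

```bash
python3 - <<'E'
from h import *
s=r.sense();print(s['clock'],s['qpos'].round(3),s['eef_pos'],s['tcp_rot']);print(Ro.from_euler('xyz',s['tcp_rot']).as_matrix().round(3))
E
```

```text
1.1 [ 1.334  0.257  0.926  0.     1.958 -0.002] [145.2654683  607.26973293 806.7050554 ] [ 3.14151921e+00 -1.67500794e-06  2.90676518e+00]
[[-0.973  0.233  0.   ]
 [ 0.233  0.973  0.   ]
 [ 0.     0.    -1.   ]]
```

carry_out:
  steps:
    - [[100, 0, 0, -0.05, 0], [100, 0, 0, -0.1, 0], [100, 0, 0, -0.15, 0], [100, 0, 0, -0.2, 0], [100, 0, 0, -0.25, 0], [100, 0, 0, -0.3, 0], [100, 0, 0, -0.35, 0], [100, 0, 0, -0.4, 0]]

```text
clock: 1.9
eef_pos: [118.0, 492.9, 1055.3]
tcp_rot: [-3.116, -0.0, 2.907]
contact_force: [-0.4, -0.6, -0.6]
opening: 0.999
```

```bash
python3 - <<'E'
from h import *
s=r.sense();print(s['clock'],s['qpos'].round(3),s['eef_pos'],s['tcp_rot']);print(Ro.from_euler('xyz',s['tcp_rot']).as_matrix().round(3))
E
```

```text
1.9 [ 1.333  0.42   0.059  0.     2.689 -0.003] [ 117.96566786  492.85221693 1055.32215459] [-3.11550981e+00 -1.86195797e-04  2.90685535e+00]
[[-0.973  0.233 -0.006]
 [ 0.233  0.972 -0.025]
 [ 0.    -0.026 -1.   ]]
```

carry_out:
  steps:
    - [[100, 0, -0.05, -0.02, 0], [100, 0, -0.05, -0.02, 0]]

```text
clock: 2.1
eef_pos: [104.6, 436.9, 1079.4]
tcp_rot: [-3.126, -0.0, 2.907]
contact_force: [0.2, -1.3, 1.5]
opening: 0.999
```

```bash
cat >> h.py <<'E'
def st():
    s=r.sense();R=Ro.from_euler('xyz',s['tcp_rot']).as_matrix()
    print(s['clock'],s['qpos'].round(3),s['eef_pos'].round(1),'op',round(s['opening'],3),'F',s['contact_force'].round(1));print(R.round(4).tolist());return s,R
E
python3 - <<'E'
from h import *
st()
E
```

```text
2.1 [ 1.332  0.317  0.151  0.     2.69  -0.003] [ 104.6  436.9 1079.4] op 0.999 F [ 0.2 -1.3  1.5]
[[-0.9726, 0.2326, -0.0038], [0.2326, 0.9724, -0.0154], [0.0002, -0.0158, -0.9999]]
```

carry_out:
  steps:
    - [[100, -0.03, 0, 0.04, 0], [100, -0.08, -0.01, 0.08, -4], [100, -0.12, -0.04, 0.1, -8], [100, -0.16, -0.08, 0.12, -11.5], [100, -0.2, -0.11, 0.14, -11.5], [100, -0.24, -0.14, 0.16, -11.5], [100, -0.28, -0.17, 0.18, -11.5], [100, -0.31, -0.21, 0.19, -11.5]]

```text
clock: 2.9
eef_pos: [326.5, 205.8, 908.9]
tcp_rot: [-3.126, -0.004, 3.108]
contact_force: [1.8, 1.1, -0.6]
opening: 0.999
```

```bash
python3 - <<'E'
from h import *
s,R=st(); d=np.array([400,-14,900])-s['eef_pos'];print(R.T@d,s['tcp_rot'])
E
```

```text
2.9 [ 0.563 -0.104  1.101 -0.013  2.156 -0.981] [326.5 205.8 908.9] op 0.999 F [ 1.8  1.1 -0.6]
[[-0.9994, 0.0336, -0.0043], [0.0337, 0.9993, -0.0156], [0.0038, -0.0158, -0.9999]]
[ -80.89677235 -217.03290973   12.02526716] [-3.12583489 -0.00380803  3.10792088]
```

carry_out:
  steps:
    - [[100, -0.015, -0.045, 0, 0], [100, -0.03, -0.09, 0, 0], [100, -0.045, -0.135, 0, 0], [100, -0.06, -0.175, 0, 0], [100, -0.08, -0.215, 0, 0], [100, -0.08, -0.217, -0.04, 0], [100, -0.08, -0.217, -0.08, 0], [100, -0.08, -0.217, -0.12, 0]]

```text
clock: 3.7
eef_pos: [398.8, -12.5, 1033.4]
tcp_rot: [-3.126, -0.004, 3.106]
contact_force: [1.4, -0.6, 1.3]
opening: 1.002
```

carry_out:
  steps:
    - [[100, 0, 0, -0.05, 0], [100, 0, 0, -0.1, 0], [100, 0.03, 0, -0.14, 0], [100, 0.06, 0, -0.16, 0], [100, 0.1, 0, -0.18, 0], [100, 0.15, 0, -0.2, 0]]

```text
clock: 4.3
eef_pos: [380.2, -12.1, 1125.7]
tcp_rot: [-3.12, 0.131, 3.109]
contact_force: [-1.2, 0.2, 1.2]
opening: 0.996
```

```bash
python3 - <<'E'
from h import *
st()
E
```

```text
4.3 [-0.026  0.262  0.058 -0.051  2.69  -1.61 ] [ 380.2  -12.1 1125.7] op 0.996 F [-1.2  0.2  1.2]
[[-0.9909, 0.0357, 0.1301], [0.0326, 0.9991, -0.0256], [-0.1309, -0.0211, -0.9912]]
```

The tool now leans 0.13 rad outward, which is the right direction. I'll keep pushing the same way.

carry_out:
  steps:
    - [[100, 0.05, 0, -0.05, 0], [100, 0.1, 0, -0.08, 0], [100, 0.15, 0, -0.1, 0], [100, 0.2, 0, -0.12, 0], [100, 0.25, 0, -0.14, 0]]

```text
clock: 4.8
eef_pos: [276.9, -9.7, 1165.6]
tcp_rot: [-3.112, 0.253, 3.112]
contact_force: [-0.2, 0.5, 0.5]
opening: 0.999
```

```bash
python3 - <<'E'
from h import *
st()
E
```

```text
4.8 [-0.021  0.141  0.058 -0.072  2.689 -1.627] [ 276.9   -9.7 1165.6] op 0.999 F [-0.2  0.5  0.5]
[[-0.9678, 0.037, 0.2491], [0.0287, 0.9989, -0.0367], [-0.2502, -0.0284, -0.9678]]
```

carry_out:
  steps:
    - [[100, 0.05, 0, -0.05, 0], [100, 0.1, 0, -0.1, 0], [100, 0.15, 0, -0.15, 0], [100, 0.2, 0, -0.2, 0], [100, 0.25, 0, -0.25, 0], [100, 0.3, 0, -0.3, 0], [100, 0.35, 0, -0.35, 0]]

```text
clock: 5.5
eef_pos: [163.0, -2.2, 1193.9]
tcp_rot: [-3.098, 0.38, 3.117]
contact_force: [-0.2, -0.9, -0.1]
opening: 1.002
```

```bash
python3 - <<'E'
from h import *
st()
E
```

```text
5.5 [ 0.052  0.012  0.059 -0.164  2.689 -1.648] [ 163.    -2.2 1193.9] op 1.002 F [-0.2 -0.9 -0.1]
[[-0.9283, 0.0409, 0.3696], [0.0231, 0.9983, -0.0526], [-0.3711, -0.0403, -0.9277]]
```

```bash
cat > kin.py <<'E'
import numpy as np
from scipy.optimize import least_squares
D=np.array([[.3536,1.6341,1.1552,624.8,404],[.257,.926,1.958,624.4,806.7],[.42,.059,2.689,506.8,1055.3],[.317,.151,2.69,449.2,1079.4],[.262,.058,2.69,380.4,1125.7],[-.104,1.101,2.156,386,908.9],[.141,.058,2.689,277.1,1165.6]])
def fk(P,q2,q3,q5):
    a1,h,L1,L2,b,d=P;s=q2+q3
    return np.array([a1+L1*np.sin(q2)+L2*np.sin(s+b)+d*np.sin(s+q5),h+L1*np.cos(q2)+L2*np.cos(s+b)+d*np.cos(s+q5)])
g=lambda P:np.concatenate([fk(P,*x[:3])-x[3:] for x in D])
P=least_squares(g,[0,300,400,400,0,100]).x
def ik(x,z,sum_):
    f=lambda v:np.r_[fk(P,v[0],v[1],sum_-v[0]-v[1])-[x,z]]
    o=least_squares(f,[.3,1.5]);return o.x,sum_-o.x.sum(),np.abs(o.fun).max()
if __name__=="__main__":
    print(P,g(P).round(1))
    for t in(.4,.5,.6,.7,.8):
        print(t,ik(603-155*np.sin(t),162+155*np.cos(t),np.pi-t),ik(605-155*np.sin(t),220+155*np.cos(t),np.pi-t),ik(560-155*np.sin(t),115+155*np.cos(t),np.pi-t),ik(440-155*np.sin(t),115+155*np.cos(t),np.pi-t))
E
python3 kin.py
```

```text
[-8.32568711e-02  2.93856184e+02  5.67958112e+02  4.97913353e+02
  1.17622848e-01  1.69156449e+02] [ 0.  -0.1 -0.2  0.2 -0.  -0.1  0.2 -0.1 -0.2  0.   0.   0.   0.1 -0. ]
0.4 (array([0.27605686, 2.04454361]), np.float64(0.42099217507414854), np.float64(1.1368683772161603e-13)) (array([0.19219364, 1.99299133]), np.float64(0.5564076806804605), np.float64(2.8421709430404007e-13)) (array([0.30388155, 2.16146687]), np.float64(0.2762442349731007), np.float64(1.6484591469634324e-12)) (array([0.14927914, 2.39592425]), np.float64(0.19638926182684813), np.float64(1.1368683772161603e-13))
0.5 (array([0.2602195 , 2.11321403]), np.float64(0.2681591218417889), np.float64(1.1368683772161603e-13)) (array([0.16786981, 2.0630016 ]), np.float64(0.4107212418479791), np.float64(2.2737367544323206e-13)) (array([0.29781407, 2.22774474]), np.float64(0.11603383654548338), np.float64(1.7053025658242404e-13)) (array([0.14968267, 2.46098882]), np.float64(0.030921159271046772), np.float64(5.684341886080802e-14))
0.6 (array([0.25503472, 2.17954581]), np.float64(0.10701212250239056), np.float64(3.410605131648481e-
[... 444 characters left out ...]
19750395]), np.float64(0.09600508072580993), np.float64(5.684341886080802e-14)) (array([0.327988  , 2.35119121]), np.float64(-0.2375865550200511), np.float64(1.1368683772161603e-13)) (array([0.21588132, 2.58616363]), np.float64(-0.36045229207682894), np.float64(1.7053025658242404e-13))
0.8 (array([0.28500495, 2.30167496]), np.float64(-0.2450872554166219), np.float64(1.7053025658242404e-13)) (array([0.15665036, 2.26049669]), np.float64(-0.07555439713094048), np.float64(3.979039320256561e-13)) (array([0.36953814, 2.40603966]), np.float64(-0.4339851479098371), np.float64(8.526512829121202e-14)) (array([0.29658198, 2.64382202]), np.float64(-0.5988113498948446), np.float64(5.684341886080802e-14))
```

carry_out:
  steps:
    - [[100, -0.034, 0.001, 0.036, 0], [100, -0.068, 0.002, 0.072, 0], [100, -0.102, 0.003, 0.107, 0], [100, -0.136, 0.004, 0.143, 0], [100, -0.17, 0.005, 0.179, 0], [100, -0.204, 0.006, 0.214, 0], [100, -0.238, 0.007, 0.25, 0], [100, -0.272, 0.008, 0.286, 0]]

```text
clock: 6.3
eef_pos: [524.2, -15.3, 1027.2]
tcp_rot: [-3.098, 0.378, 3.117]
contact_force: [1.0, -0.2, -0.1]
opening: 1.0
```

```bash
python3 - <<'E'
from h import *
s,R=st(); d=np.array([800,-27,900])-s['eef_pos'];print(R.T@d,s['tcp_rot'])
E
```

```text
6.3 [-0.017  0.157  0.573 -0.052  2.033 -1.587] [ 524.2  -15.3 1027.2] op 1.0 F [ 1.  -0.2 -0.1]
[[-0.9289, 0.0406, 0.368], [0.0227, 0.9983, -0.0529], [-0.3695, -0.0408, -0.9283]]
[-209.45329925    4.75033988  220.2302319 ] [-3.09765718  0.37849882  3.11717325]
```

carry_out:
  steps:
    - [[100, -0.034, 0.001, 0.036, 0], [100, -0.068, 0.002, 0.072, 0], [100, -0.102, 0.002, 0.107, 0], [100, -0.136, 0.003, 0.143, 0], [100, -0.17, 0.004, 0.179, 0], [100, -0.21, 0.005, 0.214, 0], [100, -0.256, 0.007, 0.23, 0], [100, -0.3, 0.009, 0.25, 0]]

```text
clock: 7.1
eef_pos: [841.1, -24.9, 862.5]
tcp_rot: [-3.096, 0.398, 3.119]
contact_force: [-0.3, -0.2, -1.1]
opening: 1.0
```

carry_out:
  steps:
    - [[100, -0.046, 0.002, 0.018, 0], [100, -0.09, 0.004, 0.036, 0], [100, -0.135, 0.006, 0.054, 0], [100, -0.18, 0.008, 0.07, 0]]

```text
clock: 7.5
eef_pos: [899.1, -22.8, 804.5]
tcp_rot: [-3.095, 0.433, 3.121]
contact_force: [-0.8, 0.4, 0.5]
opening: 0.996
```

```bash
python3 - <<'E'
from h import *
s,R=st(); print(s['tcp_rot'])
E
```

```text
7.5 [-0.018  0.813  0.059 -0.049  1.837 -1.582] [899.1 -22.8 804.5] op 0.996 F [-0.8  0.4  0.5]
[[-0.9075, 0.0398, 0.4181], [0.0184, 0.9983, -0.0552], [-0.4196, -0.0424, -0.9067]]
[-3.09484953  0.43302362  3.12135969]
```

carry_out:
  steps:
    - [[100, -0.1, 0, -0.02, 0], [100, -0.2, 0, -0.05, 0], [100, -0.3, 0, -0.08, 0], [100, -0.4, 0, -0.1, 0], [100, -0.4, 0, -0.1, 0], [100, -0.4, 0, -0.1, 0], [100, -0.4, 0, -0.1, 0], [100, -0.4, 0, -0.1, 0]]

```text
clock: 8.3
eef_pos: [900.3, -20.7, 813.3]
tcp_rot: [-3.094, 0.472, 3.123]
contact_force: [-0.4, 0.6, -0.0]
opening: 1.001
```

```bash
python3 - <<'E'
from h import *
s,R=st(); print(s['tcp_rot'])
E
```

```text
8.3 [-0.015  0.805  0.059 -0.051  1.805 -1.58 ] [900.3 -20.7 813.3] op 1.001 F [-0.4  0.6 -0. ]
[[-0.8906, 0.0399, 0.453], [0.0161, 0.9983, -0.0561], [-0.4545, -0.0427, -0.8897]]
[-3.09367302  0.47178523  3.12347122]
```

carry_out:
  steps:
    - [[100, -0.1, 0, -0.02, 0], [100, -0.2, 0, -0.05, 0], [100, -0.3, 0, -0.08, 0]]

```text
clock: 8.6
eef_pos: [901.5, -19.7, 821.8]
tcp_rot: [-3.092, 0.51, 3.125]
contact_force: [0.2, -0.4, 0.1]
opening: 0.999
```

carry_out:
  steps:
    - [[100, -0.1, 0, -0.02, 0], [100, -0.2, 0, -0.05, 0], [100, -0.3, 0, -0.08, 0]]

```text
clock: 8.9
eef_pos: [900.4, -18.5, 833.1]
tcp_rot: [-3.091, 0.548, 3.128]
contact_force: [-0.8, 0.3, 1.2]
opening: 0.997
```

carry_out:
  steps:
    - [[100, -0.1, 0, -0.02, 0], [100, -0.2, 0, -0.05, 0], [100, -0.3, 0, -0.08, 0]]

```text
clock: 9.2
eef_pos: [897.2, -17.2, 846.6]
tcp_rot: [-3.09, 0.586, 3.13]
contact_force: [0.6, 0.8, -0.2]
opening: 1.003
```

```bash
python3 - <<'E'
from h import *
s,R=st(); print(s['tcp_rot'])
for tgt in ([400,-15,700],[400,-15,500]):
  d=np.array(tgt)-s['eef_pos'];print((R.T@d).round(1))
P=[630.5,-42.2,-.034]
a=np.array([np.cos(P[2]),np.sin(P[2])]);print('y dir',R[:,1], 'skew',R[1,2]*a[0]-R[0,2]*a[1])
E
```

```text
9.2 [-0.011  0.776  0.059 -0.053  1.72  -1.578] [897.2 -17.2 846.6] op 1.003 F [ 0.6  0.8 -0.2]
[[-0.8332, 0.0402, 0.5515], [0.0097, 0.9983, -0.0582], [-0.5529, -0.0431, -0.8322]]
[-3.089805    0.58578354  3.12995374]
[ 495.4  -11.4 -152.3]
[606.   -2.8  14.1]
y dir [ 0.04023925  0.9982586  -0.04313429] skew -0.03940679206360459
```

```bash
cat >> h.py <<'E'
def to(s,R,tgt): return (R.T@(np.array(tgt)-s['eef_pos'])).round(1)
E
python3 - <<'E'
from h import *
s,R=st()
print(to(s,R,[474,7,650]),to(s,R,[474,7,358]))
E
```

```text
9.2 [-0.011  0.776  0.059 -0.053  1.72  -1.578] [897.2 -17.2 846.6] op 1.003 F [ 0.6  0.8 -0.2]
[[-0.8332, 0.0402, 0.5515], [0.0097, 0.9983, -0.0582], [-0.5529, -0.0431, -0.8322]]
[461.6  15.6 -71.2] [623.   28.2 171.8]
```

carry_out:
  steps:
    - [[100, 0.049, 0.002, -0.007, 0], [100, 0.098, 0.003, -0.015, 0], [100, 0.147, 0.005, -0.022, 0], [100, 0.196, 0.007, -0.03, 0], [100, 0.245, 0.008, -0.038, 0], [100, 0.294, 0.01, -0.045, 0], [100, 0.343, 0.012, -0.053, 0], [100, 0.392, 0.013, -0.06, 0]]

```text
clock: 10.0
eef_pos: [603.7, -0.6, 711.0]
tcp_rot: [-3.09, 0.585, 3.13]
contact_force: [-0.4, -0.2, 1.0]
opening: 0.998
```

```bash
python3 - <<'E'
from h import *
s,R=st()
print(to(s,R,[474,7,650]),to(s,R,[474,7,400]))
E
```

```text
10.0 [ 0.015  0.023  1.451 -0.075  1.086 -1.513] [ 6.037e+02 -6.000e-01  7.110e+02] op 0.998 F [-0.4 -0.2  1. ]
[[-0.8335, 0.0403, 0.5511], [0.0098, 0.9983, -0.0583], [-0.5525, -0.0432, -0.8324]]
[141.9   5.  -21.2] [280.   15.8 186.9]
```

carry_out:
  steps:
    - [[100, 0.047, 0.002, -0.007, 0], [100, 0.095, 0.003, -0.014, 0], [100, 0.142, 0.005, -0.021, 0], [100, 0.17, 0.007, 0.02, 0], [100, 0.197, 0.009, 0.062, 0], [100, 0.225, 0.012, 0.104, 0], [100, 0.252, 0.014, 0.145, 0], [100, 0.28, 0.016, 0.187, 0]]

```text
clock: 10.8
eef_pos: [473.3, 7.3, 399.5]
tcp_rot: [-3.09, 0.586, 3.13]
contact_force: [1.3, -0.7, -0.1]
opening: 1.002
```

```bash
python3 - <<'E'
from h import *
s,R=st()
print(to(s,R,[474,7,358]),to(s,R,[518.2,2.2,291]))
for n in("scene","top"):
    f=grab_frame(n); x,y=(195,150) if n=="scene" else (240,80)
    cv2.imwrite(f"pics/{n}1.png",cv2.resize(f["image"][y:y+140,x:x+200,::-1],None,fx=4,fy=4,interpolation=cv2.INTER_CUBIC))
    print(n,proj(f,s['eef_pos']+155*R[:,2]),proj(f,[603.7,-6.8,162]))
E
```

```text
10.8 [ 4.100e-02  1.000e-03  2.155e+00 -2.040e-01  4.100e-01 -1.340e+00] [473.3   7.3 399.5] op 1.002 F [ 1.3 -0.7 -0.1]
[[-0.833, 0.0402, 0.5519], [0.0098, 0.9983, -0.058], [-0.5532, -0.0429, -0.8319]]
[22.4  1.5 34.9] [ 22.6   1.4 115.3]
scene [321.97596609 181.15613274] [320.13445089 222.902559  ]
top [319.81738253 203.58180393] [321.58596723 193.83792573]
```

View pics/scene1.png

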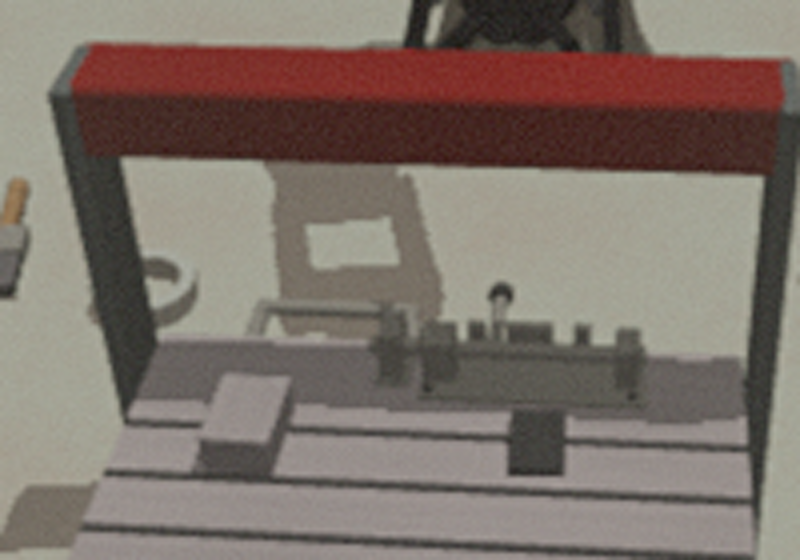

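View pics/top1.png

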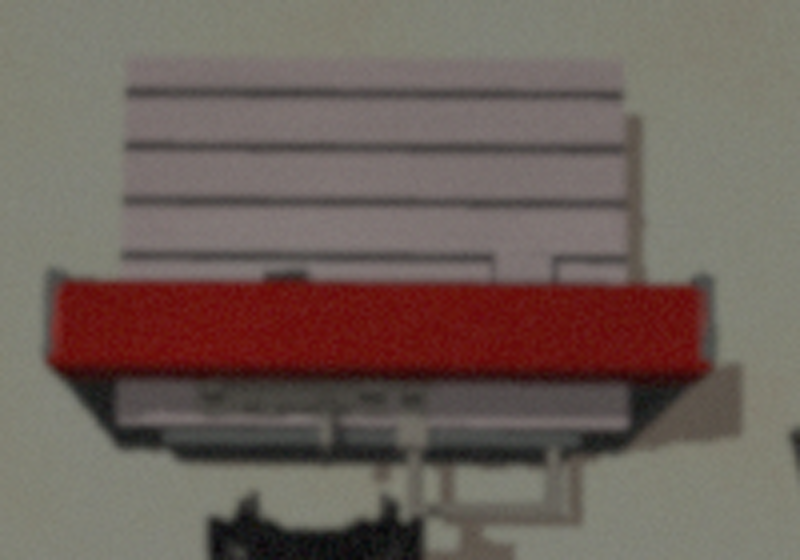

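Both views match the model. The shut ball is at (500,293) in the scene crop, and the fingers are centred on it in the top crop. Going in.

carry_out:
  steps:
    - [[100, 0.022, 0.001, 0, 0], [100, 0.0225, 0.0015, 0.035, 0], [100, 0.0225, 0.0015, 0.065, 0], [100, 0.0225, 0.0015, 0.09, 0], [100, 0.0225, 0.0015, 0.105, 0], [100, 0.0225, 0.0015, 0.115, 0], [100, 0.0225, 0.0015, 0.115, 0]]

```text
clock: 11.6
eef_pos: [516.2, 1.7, 287.3]
tcp_rot: [-3.087, 0.574, 3.13]
contact_force: [-0.0, 0.7, -1.2]
opening: 0.997
```

```bash
python3 - <<'E'
from h import *
s,R=st()
print(to(s,R,[518.2,2.2,291]))
for n in("scene","top"):
    f=grab_frame(n); x,y=(250,190) if n=="scene" else (270,140)
    cv2.imwrite(f"pics/{n}2.png",cv2.resize(f["image"][y:y+80,x:x+120,::-1],None,fx=6,fy=6,interpolation=cv2.INTER_CUBIC))
    print(n,proj(f,s['eef_pos']+155*R[:,2])-[x,y],proj(f,[603.7,-6.8,162])-[x,y])
E
```

```text
11.6 [ 0.025  0.263  2.171 -0.5    0.155 -1.046] [516.2   1.7 287.3] op 0.997 F [-0.   0.7 -1.2]
[[-0.8396, 0.0409, 0.5416], [0.0095, 0.9981, -0.0606], [-0.5431, -0.0457, -0.8384]]
[-3.7  0.4 -2. ]
scene [69.92312203 33.40866714] [70.13445089 32.902559  ]
top [51.90883575 55.22895821] [51.58596723 53.83792573]
```

View pics/scene2.png

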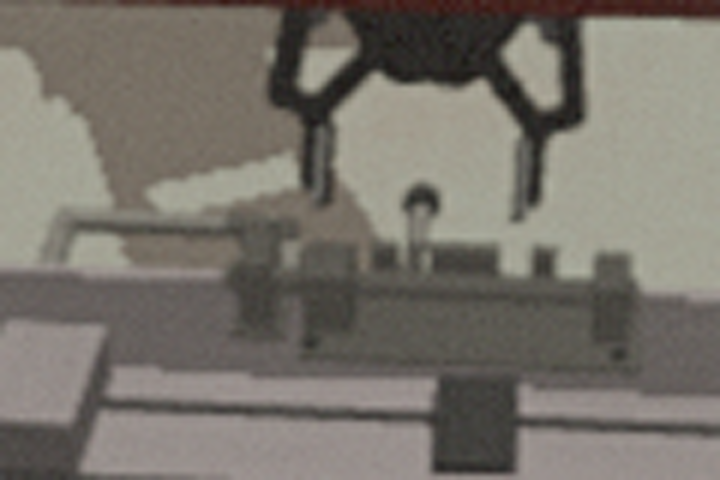

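View pics/top2.png

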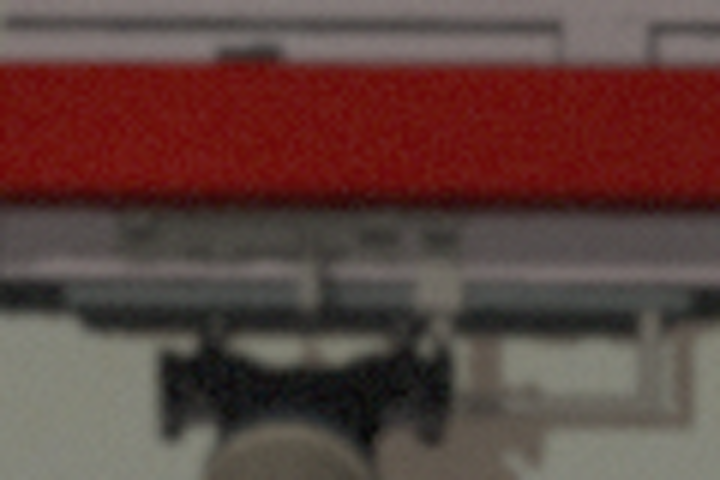

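The ball is centred between the fingers at about (420,198). Closing on it.

carry_out:
  steps:
    - [[60, -0.002, 0, -0.001, 0], [30, -0.003, 0, -0.001, 0], [10, -0.003, 0, -0.001, 0], [5, -0.003, 0, -0.001, 0], [5, -0.003, 0, -0.001, 0], [5, -0.003, 0, -0.001, 0]]
  squeeze: 30

```text
clock: 12.3
eef_pos: [517.2, 2.3, 290.2]
tcp_rot: [-3.088, 0.575, 3.131]
contact_force: [-2.7, 5.3, 4.1]
opening: 0.18
```

```bash
python3 - <<'E'
from h import *
s,R=st()
P=[630.5,-42.2,-.034]
g=s['eef_pos']+155*R[:,2];print(g)
for n in("scene",):
    f=grab_frame(n); x,y=(250,190) if n=="scene" else (270,140)
    cv2.imwrite(f"pics/{n}3.png",cv2.resize(f["image"][y:y+80,x:x+120,::-1],None,fx=6,fy=6,interpolation=cv2.INTER_CUBIC))
for t in(.15,.3,.45,.6,.75,.9,1.0):
    for b in (0,):
        w=T([30-58*np.cos(t),35+b,162+58*np.sin(t)],P)-T([-28,35,162],P)
        print(t,(R.T@w).round(1))
w=T([0,45,0],P)-T([0,0,0],P);print((R.T@w).round(1))
E
```

```text
12.3 [ 0.026  0.258  2.167 -0.475  0.161 -1.07 ] [517.2   2.3 290.2] op 0.18 F [-2.7  5.3  4.1]
[[-0.8391, 0.0401, 0.5425], [0.0093, 0.9982, -0.0593], [-0.5439, -0.0447, -0.8379]]
[601.25871376  -6.87953527 160.30450028]
0.15 [-5.3 -0.4 -6.9]
0.3 [-11.5  -0.8 -13. ]
0.45 [-18.6  -1.1 -18. ]
0.6 [-26.3  -1.4 -21.9]
0.75 [-34.6  -1.7 -24.7]
0.9 [-43.1  -1.9 -26.1]
1.0 [-48.9  -2.  -26.4]
[-0.9 45.  -1.8]
```

View pics/scene3.png

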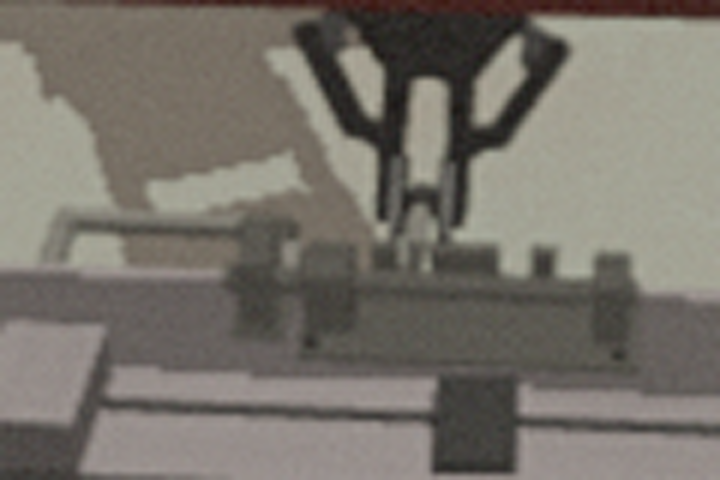

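Ball gripped, opening 0.18. Lifting along the arc.

carry_out:
  steps:
    - [[5, -0.005, 0, -0.007, 0], [5, -0.0115, -0.001, -0.013, 0], [5, -0.0185, -0.001, -0.018, 0], [5, -0.026, -0.001, -0.022, 0], [5, -0.0345, -0.002, -0.0245, 0], [5, -0.04, -0.002, -0.0255, 0], [5, -0.046, -0.002, -0.026, 0], [5, -0.046, -0.002, -0.026, 0]]

```text
clock: 13.15
eef_pos: [542.1, 1.7, 337.7]
tcp_rot: [-3.088, 0.576, 3.131]
contact_force: [-2.8, 4.1, 0.7]
opening: 0.186
```

```bash
python3 - <<'E'
from h import *
s,R=st()
P=[630.5,-42.2,-.034]
g=s['eef_pos']+155*R[:,2];print(g)
for n in("scene",):
    f=grab_frame(n); x,y=(250,170) if n=="scene" else (270,140)
    cv2.imwrite(f"pics/{n}4.png",cv2.resize(f["image"][y:y+100,x:x+120,::-1],None,fx=6,fy=6,interpolation=cv2.INTER_CUBIC))
for t in(.8,.9,1.0): print(t,T([30-58*np.cos(t),35,162+58*np.sin(t)],P), proj(f,T([30-58*np.cos(t),35,162+58*np.sin(t)],P))-[x,y])
w=T([0,45,0],P)-T([0,0,0],P);print((R.T@w).round(1))
E
```

```text
13.15 [ 0.023  0.209  2.083 -0.257  0.285 -1.296] [542.1   1.7 337.7] op 0.186 F [-2.8  4.1  0.7]
[[-0.8388, 0.0396, 0.5431], [0.0089, 0.9982, -0.059], [-0.5444, -0.0447, -0.8376]]
[626.24327787  -7.43435169 207.84229695]
0.8 [621.28679741  -6.8663906  203.60665327] [69.44599533 44.81695599]
0.9 [625.6398911   -7.01445285 207.43296076] [69.27380385 44.66422902]
1.0 [630.35301002  -7.17476067 210.80531712] [69.09186632 44.72916049]
[-0.9 45.  -1.8]
```

View pics/scene4.png

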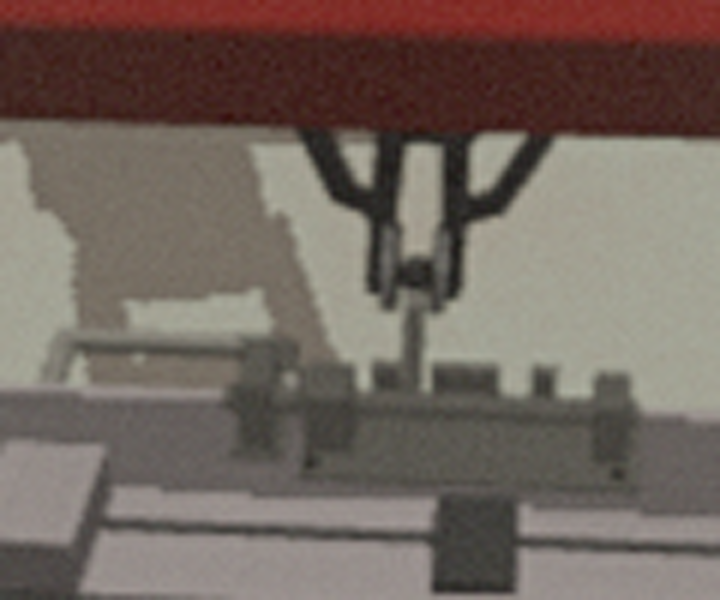

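The handle is up, with the ball at (415,272), which corresponds to about 0.9 rad. Sliding the bolt to the left.

carry_out:
  steps:
    - [[5, 0, 0.008, 0, 0], [5, 0, 0.016, -0.001, 0], [5, -0.001, 0.024, -0.001, 0], [5, -0.001, 0.032, -0.001, 0], [5, -0.001, 0.039, -0.002, 0], [5, -0.001, 0.044, -0.002, 0], [5, -0.001, 0.046, -0.002, 0], [5, -0.001, 0.046, -0.002, 0]]

```text
clock: 14.0
eef_pos: [543.1, 47.4, 337.2]
tcp_rot: [-3.087, 0.574, 3.132]
contact_force: [-1.0, -3.4, -2.1]
opening: 0.182
```

```bash
python3 - <<'E'
from h import *
s,R=st()
P=[630.5,-42.2,-.034]
g=s['eef_pos']+155*R[:,2];print(g)
for n in("scene",):
    f=grab_frame(n); x,y=(250,170) if n=="scene" else (270,140)
    cv2.imwrite(f"pics/{n}5.png",cv2.resize(f["image"][y:y+100,x:x+120,::-1],None,fx=6,fy=6,interpolation=cv2.INTER_CUBIC))
print(proj(f,T([30-58*np.cos(.92),80,162+58*np.sin(.92)],P))-[x,y])
B=lambda t:T([30-58*np.cos(t),80,162+58*np.sin(t)],P)
for t in(.75,.6,.45,.3,.15,0,-.05):
        print(t,(R.T@(B(t)-B(.92))).round(1))
E
```

```text
14.0 [ 0.124  0.216  2.074 -0.421  0.314 -1.055] [543.1  47.4 337.2] op 0.182 F [-1.  -3.4 -2.1]
[[-0.8399, 0.0396, 0.5412], [0.0084, 0.9982, -0.0601], [-0.5426, -0.0459, -0.8387]]
[627.0194984   38.11225967 207.17277975]
[86.18942455 45.2258191 ]
0.75 [9.7 0.3 1.6]
0.6 [18.   0.5  4.3]
0.45 [25.7  0.9  8.3]
0.3 [32.8  1.2 13.3]
0.15 [39.   1.6 19.4]
0 [44.2  2.  26.3]
-0.05 [45.7  2.1 28.8]
```

View pics/scene5.png

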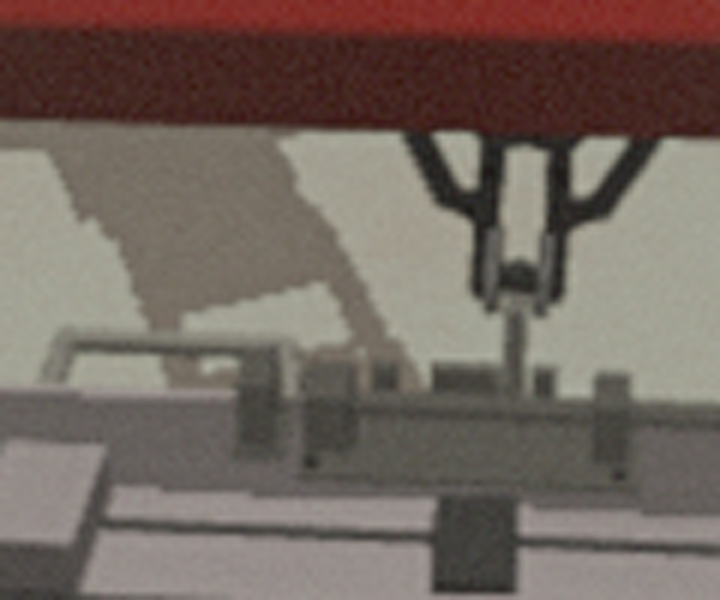

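The bolt is out of the staple and the handle rod at (515,360) is over the open notch between the walls. Lowering.

carry_out:
  steps:
    - [[5, 0.0095, 0, 0.0015, 0], [5, 0.018, 0.0005, 0.0045, 0], [5, 0.0255, 0.001, 0.0085, 0], [5, 0.033, 0.001, 0.0135, 0], [5, 0.039, 0.0015, 0.0195, 0], [5, 0.044, 0.002, 0.0255, 0], [5, 0.044, 0.002, 0.026, 0], [5, 0.044, 0.002, 0.026, 0]]

```text
clock: 14.85
eef_pos: [520.7, 47.9, 292.0]
tcp_rot: [-3.087, 0.575, 3.131]
contact_force: [-3.6, -3.8, 5.4]
opening: 0.184
```

```bash
python3 - <<'E'
from h import *
s,R=st()
P=[630.5,-42.2,-.034]
g=s['eef_pos']+155*R[:,2];print(g, T([-28,80,162],P))
f=grab_frame("scene"); x,y=(250,170)
cv2.imwrite(f"pics/scene6.png",cv2.resize(f["image"][y:y+100,x:x+120,::-1],None,fx=6,fy=6,interpolation=cv2.INTER_CUBIC))
E
```

```text
14.85 [ 0.131  0.264  2.151 -0.685  0.208 -0.777] [520.7  47.9 292. ] op 0.184 F [-3.6 -3.8  5.4]
[[-0.8392, 0.0404, 0.5424], [0.009, 0.9981, -0.0603], [-0.5438, -0.0457, -0.838]]
[604.76442848  38.54595833 162.15129483] [605.23565842  38.70558105 162.        ]
```

View pics/scene6.png

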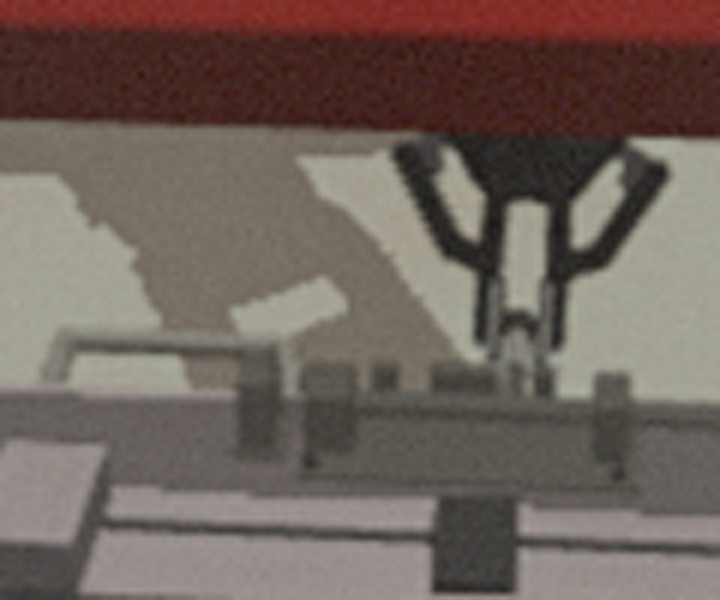

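The handle is down in the open notch, with the grasp point within 1 mm of the expected open position. Letting go and backing off.

carry_out:
  steps:
    - [[40, 0, 0, 0, 0], [80, 0, 0, 0, 0], [80, 0, 0, 0, 0], [80, 0, 0, -0.015, 0], [80, 0, 0, -0.04, 0], [80, 0, 0, -0.07, 0], [80, 0, 0, -0.1, 0], [80, 0, 0, -0.12, 0]]

```text
clock: 15.7
eef_pos: [454.9, 55.3, 394.1]
tcp_rot: [-3.088, 0.576, 3.131]
contact_force: [-0.4, 0.7, 0.1]
opening: 0.8
```

```bash
python3 - <<'E'
from h import *
s,R=st()
P=[630.5,-42.2,-.034]
for n in("scene","top"):
    f=grab_frame(n); x,y=(250,170) if n=="scene" else (270,130)
    cv2.imwrite(f"pics/{n}7.png",cv2.resize(f["image"][y:y+100,x:x+130,::-1],None,fx=6,fy=6,interpolation=cv2.INTER_CUBIC))
    for p in [(-28,80,162),(-63,-90,115),(-63,-35,115),(-63,-145,115)]: print(n,p,(proj(f,T(p,P))-[x,y])*6)
E
```

```text
15.7 [ 0.174 -0.013  2.18  -0.367  0.44  -1.079] [454.9  55.3 394.1] op 0.8 F [-0.4  0.7  0.1]
[[-0.8385, 0.0401, 0.5435], [0.0092, 0.9982, -0.0595], [-0.5449, -0.0449, -0.8373]]
scene (-28, 80, 162) [519.19007907 320.85119447]
scene (-63, -90, 115) [176.76420671 339.00421861]
scene (-63, -35, 115) [287.63322446 343.01040718]
scene (-63, -145, 115) [ 66.73985178 335.02855146]
top (-28, 80, 162) [220.43223203 382.25986839]
top (-63, -90, 115) [545.7758422  464.93606667]
top (-63, -35, 115) [441.27097764 463.94137017]
top (-63, -145, 115) [650.45550201 465.93242691]
```

View pics/scene7.png

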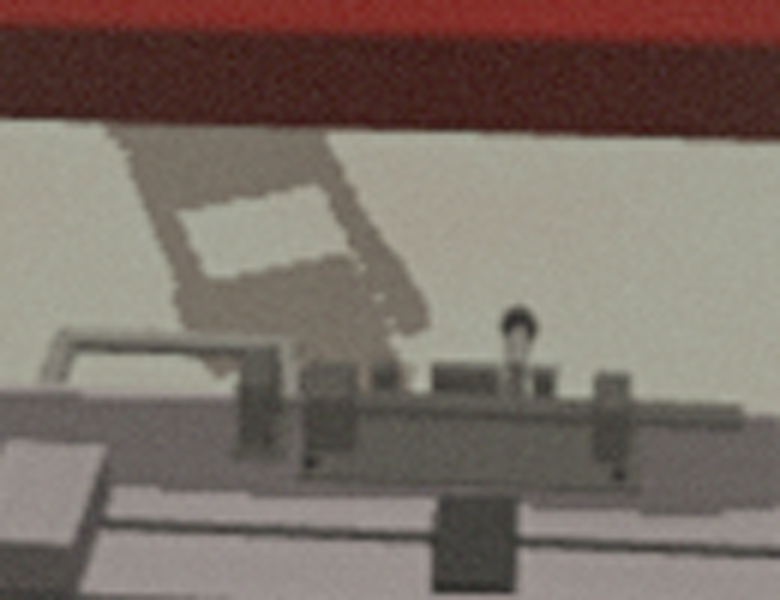

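View pics/top7.png

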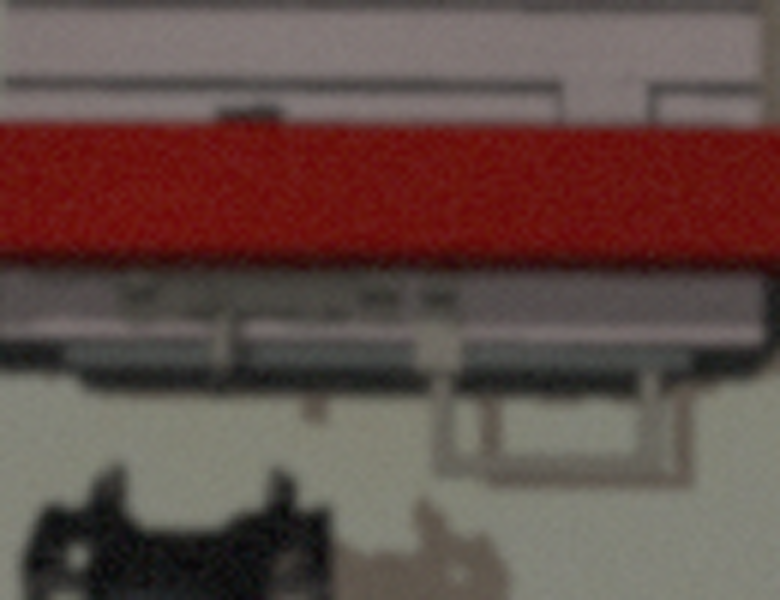

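The ball sits at (519,325) as predicted and the bolt end is out to (740,417), so the bolt stage is done. For the drawer I'll spin the tool 90° so the jaws straddle the bar, partly open.

```bash
python3 - <<'E'
from h import *
s,R=st()
print(to(s,R,[426,-115,328]))
E
```

```text
15.8 [ 0.174 -0.014  2.18  -0.369  0.439 -1.078] [455.3  55.4 394.9] op 0.801 F [ 0.5  0.1 -0.3]
[[-0.8368, 0.0402, 0.546], [0.0093, 0.9982, -0.0592], [-0.5474, -0.0445, -0.8357]]
[  59.6 -168.3   50. ]
```

carry_out:
  steps:
    - [[45, 0.007, -0.02, 0, 8.5], [45, 0.015, -0.042, 0.01, 17], [45, 0.022, -0.063, 0.015, 25.5], [45, 0.03, -0.084, 0.02, 34], [45, 0.037, -0.105, 0.03, 42.5], [45, 0.045, -0.126, 0.035, 51], [45, 0.052, -0.147, 0.045, 59.5], [45, 0.06, -0.168, 0.05, 68]]

```text
clock: 16.6
eef_pos: [425.6, -115.9, 326.4]
tcp_rot: [2.61, 0.246, 1.854]
contact_force: [-0.5, 0.8, -0.6]
opening: 0.451
```

carry_out:
  steps:
    - [[45, 0, 0, 0, 8.5], [45, 0, 0, 0, 17], [45, 0, 0, 0, 22], [45, 0, 0, 0, 22]]

```text
clock: 17.0
eef_pos: [425.7, -116.3, 325.5]
tcp_rot: [2.564, 0.041, 1.523]
contact_force: [1.3, 0.8, 0.4]
opening: 0.449
```

```bash
python3 - <<'E'
from h import *
s,R=st()
P=[630.5,-42.2,-.034]
b=T([-63,-90,115],P)
print(b,to(s,R,b-155*R[:,2]),to(s,R,b-(155+60)*R[:,2]), 'station y vs tool', T([0,1,0],[0,0,P[2]])@R)
E
```

```text
17.0 [-0.312  0.079  2.285  0.487  0.235 -0.72 ] [ 425.7 -116.3  325.5] op 0.449 F [1.3 0.8 0.4]
[[0.048, 0.8378, 0.5438], [0.998, -0.0177, -0.0608], [-0.0413, 0.5457, -0.837]]
[ 564.47700002 -130.00639768  115.        ] [ 1.7  1.6 97.5] [ 1.7  1.6 37.5] station y vs tool [ 0.99904753  0.01081831 -0.04227284]
```

carry_out:
  steps:
    - [[45, 0.002, 0.001, 0.025, 0], [45, 0.002, 0.0015, 0.045, 0], [45, 0.002, 0.0015, 0.062, 0], [45, 0.002, 0.0015, 0.077, 0], [45, 0.002, 0.0015, 0.088, 0], [45, 0.002, 0.0015, 0.095, 0], [45, 0.002, 0.0015, 0.095, 0], [45, 0.002, 0.0015, 0.095, 0]]

```text
clock: 17.8
eef_pos: [478.5, -120.1, 246.3]
tcp_rot: [2.565, 0.042, 1.524]
contact_force: [0.1, 0.2, 0.3]
opening: 0.451
```

```bash
python3 - <<'E'
from h import *
s,R=st()
P=[630.5,-42.2,-.034]
b=T([-63,-90,115],P)
print(b,to(s,R,b-155*R[:,2]))
for n in("scene","top"):
    f=grab_frame(n); x,y=(240,170) if n=="scene" else (300,130)
    cv2.imwrite(f"pics/{n}8.png",cv2.resize(f["image"][y:y+100,x:x+130,::-1],None,fx=6,fy=6,interpolation=cv2.INTER_CUBIC))
E
```

```text
17.8 [-0.28   0.321  2.239  1.452  0.092 -1.671] [ 478.5 -120.1  246.3] op 0.451 F [0.1 0.2 0.3]
[[0.0468, 0.8386, 0.5427], [0.998, -0.0163, -0.0609], [-0.0422, 0.5445, -0.8377]]
[ 564.47700002 -130.00639768  115.        ] [-0.4  0.7  2.2]
```

View pics/scene8.png

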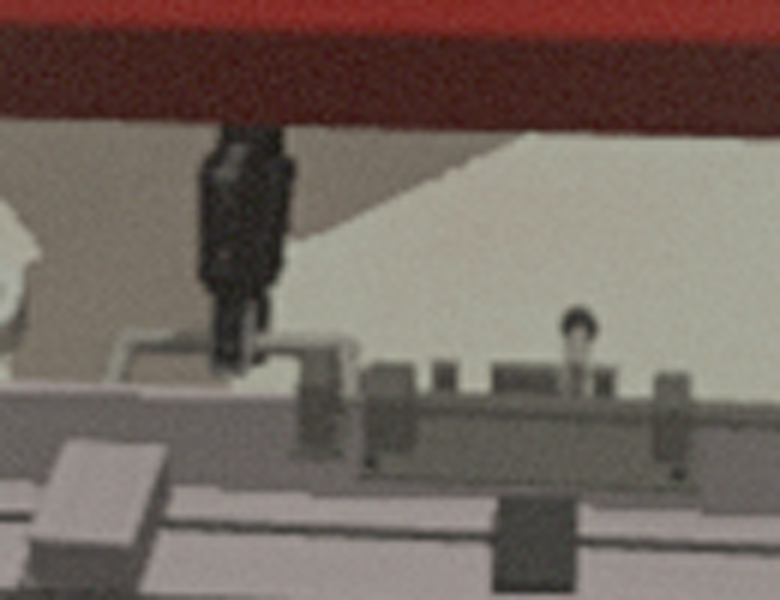

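View pics/top8.png

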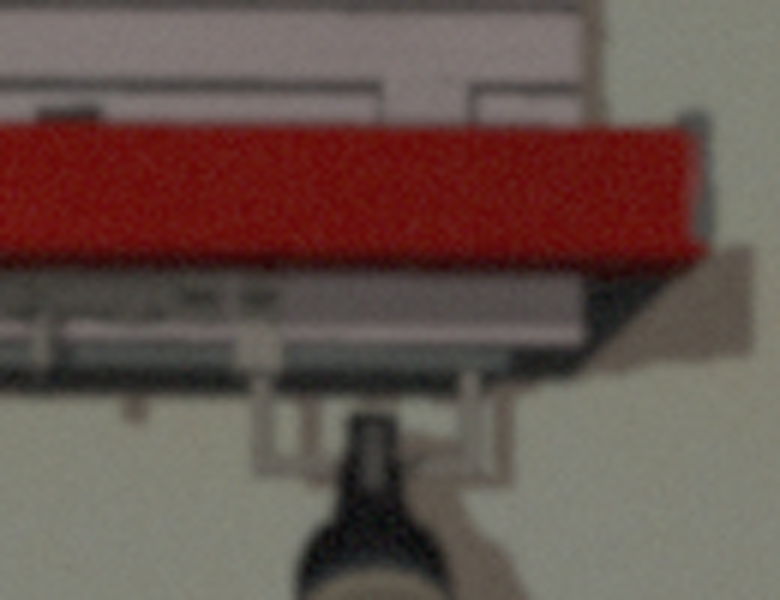

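The rear finger is behind the bar and the front finger before it, at about (240,345) in the scene crop. Closing.

carry_out:
  steps:
    - [[25, 0, 0.001, 0.002, 0], [5, 0, 0.001, 0.002, 0], [5, 0, 0.001, 0.002, 0], [5, 0, 0.001, 0.002, 0], [5, 0, 0.001, 0.002, 0]]
  squeeze: 40

```text
clock: 18.4
eef_pos: [480.9, -120.3, 246.2]
tcp_rot: [2.563, 0.042, 1.524]
contact_force: [1.3, -0.6, 6.1]
opening: 0.124
```

```bash
python3 - <<'E'
from h import *
s,R=st()
P=[630.5,-42.2,-.034]
w=-T([80,0,0],[0,0,P[2]]);print((R.T@w).round(1))
E
```

```text
18.4 [-0.279  0.323  2.235  1.467  0.092 -1.685] [ 480.9 -120.3  246.2] op 0.124 F [ 1.3 -0.6  6.1]
[[0.0471, 0.8373, 0.5447], [0.998, -0.0164, -0.0612], [-0.0423, 0.5465, -0.8364]]
[ -1.1 -67.  -43.7]
```

carry_out:
  steps:
    - [[5, 0, -0.006, -0.004, 0], [5, -0.0005, -0.013, -0.0085, 0], [5, -0.0005, -0.021, -0.0135, 0], [5, -0.0005, -0.029, -0.019, 0], [5, -0.0005, -0.034, -0.022, 0]]

```text
clock: 18.9
eef_pos: [440.1, -118.9, 246.2]
tcp_rot: [2.562, 0.042, 1.523]
contact_force: [3.4, 0.8, 3.0]
opening: 0.124
```

```bash
python3 - <<'E'
from h import *
s,R=st()
P=[630.5,-42.2,-.034]
b=T([-143,-90,115],P);g0=np.array([480.9,-120.3,246.2])-T([80,0,0],[0,0,P[2]])
print(s['eef_pos']+155*R[:,2],b,to(s,R,b-155*R[:,2]),to(s,R,g0))
E
```

```text
18.9 [-0.307  0.279  2.314  1.786  0.109 -2.028] [ 440.1 -118.9  246.2] op 0.124 F [3.4 0.8 3. ]
[[0.0473, 0.8371, 0.545], [0.998, -0.0165, -0.0612], [-0.0422, 0.5468, -0.8362]]
[ 524.55459937 -128.41195606  116.63206076] [ 484.52323556 -127.2869217   115.        ] [ -0.7 -34.4 -20.5] [ -0.5 -32.8 -21.4]
```

Going well at 3.4 N pull. Pulling the rest, with 2 mm extra against the stop.

carry_out:
  steps:
    - [[5, 0, -0.008, -0.005, 0], [5, 0, -0.016, -0.0105, 0], [5, -0.0005, -0.024, -0.0155, 0], [5, -0.0005, -0.031, -0.02, 0], [5, -0.0005, -0.0345, -0.0225, 0], [5, -0.0005, -0.0345, -0.0225, 0], [5, -0.0005, -0.0345, -0.0225, 0]]

```text
clock: 19.6
eef_pos: [400.3, -117.7, 246.9]
tcp_rot: [2.559, 0.042, 1.524]
contact_force: [7.6, -1.0, -0.0]
opening: 0.122
```

```bash
python3 - <<'E'
from h import *
s,R=st()
print(s['eef_pos']+155*R[:,2], (s['eef_pos']-[480.9,-120.3,246.2])@T([1,0,0],[0,0,-.034]))
P=[630.5,-42.2,-.034]
for n in("scene","top"):
    f=grab_frame(n); x,y=(240,170) if n=="scene" else (270,130)
    cv2.imwrite(f"pics/{n}9.png",cv2.resize(f["image"][y:y+100,x:x+130,::-1],None,fx=6,fy=6,interpolation=cv2.INTER_CUBIC))
    for p in [(-143,-35,115),(-143,-145,115),(-28,80,162)]: print(n,p,((proj(f,T(p,P))-[x,y])*6).round())
E
```

```text
19.6 [-0.341  0.234  2.389  1.968  0.137 -2.24 ] [ 400.3 -117.7  246.9] op 0.122 F [ 7.6 -1.  -0. ]
[[0.0469, 0.8353, 0.5477], [0.998, -0.0163, -0.0605], [-0.0416, 0.5495, -0.8345]]
[ 485.23371343 -127.03089124  117.6031629 ] -80.60868102415174
scene (-143, -35, 115) [368. 245.]
scene (-143, -145, 115) [160. 239.]
scene (-28, 80, 162) [579. 321.]
top (-143, -35, 115) [441. 616.]
top (-143, -145, 115) [652. 618.]
top (-28, 80, 162) [220. 382.]
```

View pics/scene9.png

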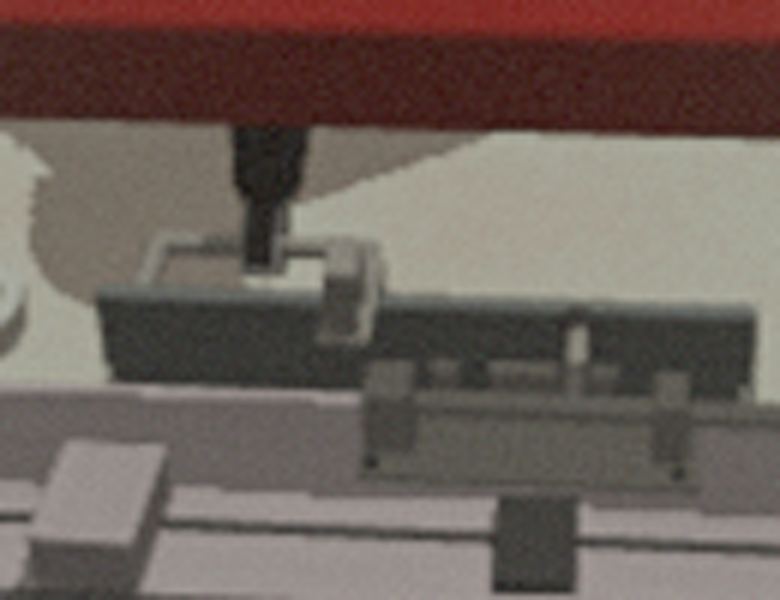

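View pics/top9.png

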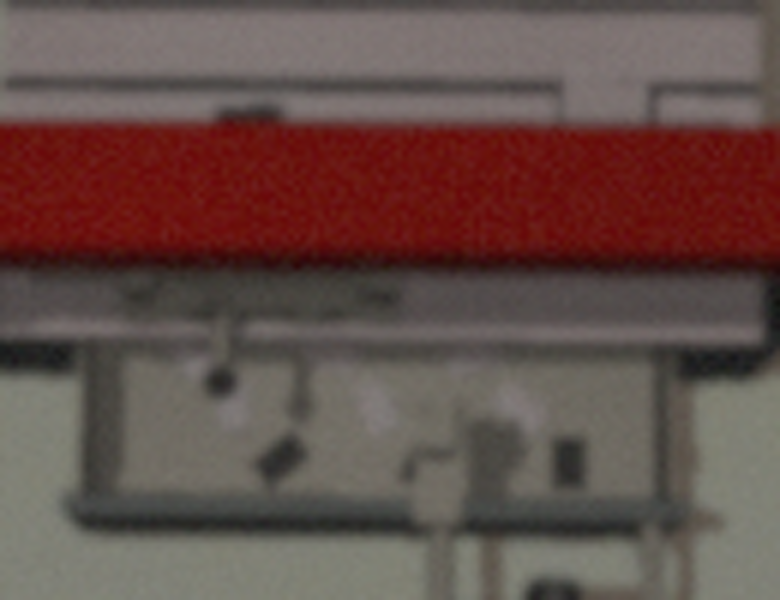

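The drawer is out about 80 mm at the stop, and the ball at (220,382) in the top crop is still at its open position. Releasing and backing off along the tool axis.

carry_out:
  steps:
    - [[30, 0, 0, 0, 0], [45, 0, 0, 0, 0], [45, 0, 0, 0, 0], [45, 0, 0, -0.015, 0], [45, 0, 0, -0.035, 0], [45, 0, 0, -0.06, 0], [45, 0, 0, -0.09, 0], [45, 0, 0, -0.12, 0]]

```text
clock: 20.5
eef_pos: [361.9, -109.7, 312.7]
tcp_rot: [2.546, 0.024, 1.538]
contact_force: [1.2, 0.8, 0.2]
opening: 0.451
```

carry_out:
  steps:
    - [[45, 0, 0, -0.03, 0], [45, 0, 0, -0.05, 0], [45, 0, 0, -0.05, 0]]

```text
clock: 20.8
eef_pos: [333.1, -107.7, 355.5]
tcp_rot: [2.543, 0.026, 1.538]
contact_force: [-0.2, -0.5, 0.8]
opening: 0.452
```

```bash
python3 - <<'E'
from h import *
s,R=st()
P=[630.5,-42.2,-.034]
for n in("scene","top"):
    f=grab_frame(n); x,y=(195,150) if n=="scene" else (240,90)
    cv2.imwrite(f"pics/{n}10.png",cv2.resize(f["image"][y:y+150,x:x+250,::-1],None,fx=3.2,fy=3.2,interpolation=cv2.INTER_CUBIC))
    for p in [(-143,-35,115),(-143,-145,115),(-28,80,162)]: print(n,p,((proj(f,T(p,P))-[x,y])*3.2).round())
    if n=="top": cv2.imwrite("pics/topfull.png",f["image"][:,:,::-1])
E
```

```text
20.8 [-0.407 -0.15   2.413  0.561  0.357 -0.859] [ 333.1 -107.7  355.5] op 0.452 F [-0.2 -0.5  0.8]
[[0.0329, 0.826, 0.5627], [0.9991, -0.0125, -0.04], [-0.0259, 0.5635, -0.8257]]
scene (-143, -35, 115) [340. 195.]
scene (-143, -145, 115) [229. 191.]
scene (-28, 80, 162) [453. 235.]
top (-143, -35, 115) [331. 456.]
top (-143, -145, 115) [444. 458.]
top (-28, 80, 162) [214. 332.]
```

View pics/scene10.png

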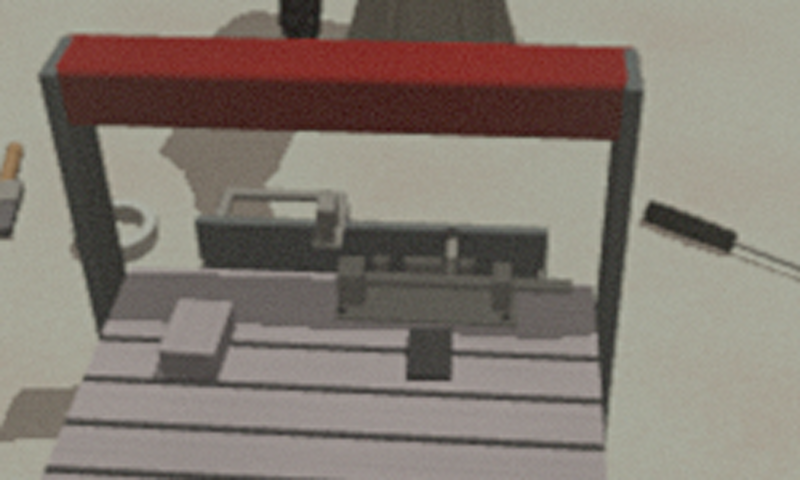

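View pics/topfull.png

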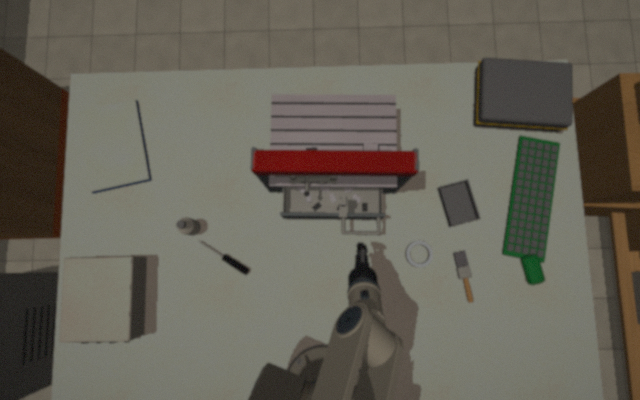

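View pics/top10.png

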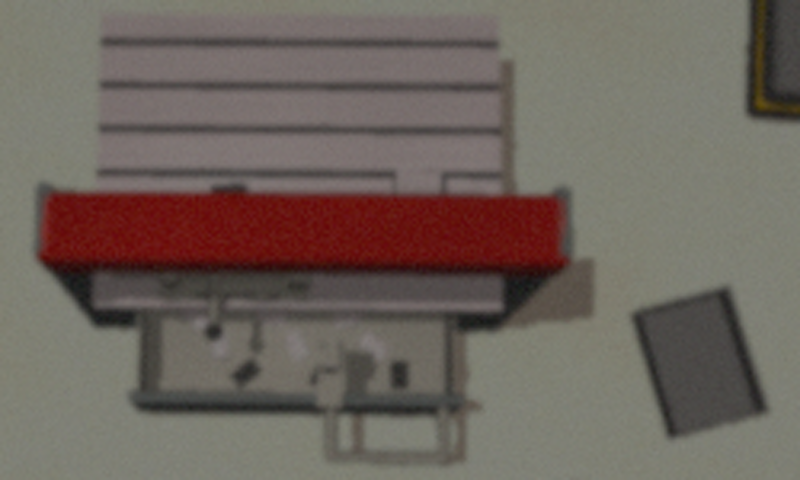

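The drawer bar lies at y≈457 in the top crop (predicted 457 for 80 mm), the ball at (214,331) is in the open notch, the loose items have not moved, and the gripper is clear. Handing in.

```bash
python3 - <<'E'
from rig import r, workorder
print(workorder.sign_off())
E
```

```text
the job is handed in; nothing more can be done
None
```

The bolt is back with its handle down in the open notch, the drawer is pulled out to its stop, and I handed the job in at about 21 s of the allowed 51 s.

- **Tilt:** The move rows have no tilt, so I got the needed lean of about 33° by driving the arm against its reach limits high up in free space.
- **Bolt:** I pinched the ball and lifted it to about 0.9 rad before sliding the bolt. I then slid it about 45 mm, let the handle down into the open notch, and let go.
- **Drawer:** I turned the jaws 90°, gripped the bow handle, pulled it 80.6 mm by the arm's own position reading, let go and backed off.

**Last checks:**
- In the top view the ball and the drawer bar are within about a pixel of where they should be with the bolt at 45 mm and the drawer at 80 mm.
- The loose items look unmoved by eye in both pictures; I did not measure each one.
- The force reading was under 1 N, with the gripper clear of everything.
- The joint values cannot be read directly, so the final state is judged from the pictures and the arm's position.

**Disagreement:** In the first measurement the crossbar corners were up to about 4 pixels off the fitted station pose, while the deck, ball and bar points fitted to within 1 pixel. I relied on those.

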